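Set sprung tweezers to the gauge marks and hold

TASK

Lift the sprung tweezers out of their stand, squeezing them only a little, hold them upright with the tips centred on the gap gauge's two marks, in front of the mark plate, and lower gently, tips still wide open (about 25 mm), until you feel them touch the shim pack, whose thickness varies. Then, with the tips kept down at the shims, squeeze until the gap between them is the marked 12 mm. Finish while holding that gap steady, so that I can lock the tweezers' stop: do not let go, and leave the other things on the bench alone.

Things in the scene. Friction and masses are not known exactly. Their poses are not given: they have to be found in the camera images.
- tweezers: Sprung steel tweezers, 106 mm tall, about 70 g, standing tips down: a head (12 x 16 x 12 mm) joins two slim arms that spread downwards. Origin midway between the tips, level with their ends when open; z up to the head, y from right tip to left (the squeezing direction). A black finger rest outside each arm, 14 mm along x, 24 mm high, centred 58 mm above the origin, 38 mm over both when open
- blade_l (a joint): Closing angle of the left arm about its hinge (100 mm above the tips): 0 fully open, tip gap 30 mm; at most 0.14 rad. Tip gap = 30 mm - 200 mm x angle; width over the finger rests = 38 mm - 84 mm x angle. The right arm moves by the same angle. Spring: 6 N on each finger rest starts to close it, 17 N gives the 12 mm gap, 23 N shuts it to its stop
- tip_l (a point): Lower end of the left tip, on its inner face; each tip is 7 mm along x and 3 mm thick
- tip_r (a point): Lower end of the right tip, on its inner face; the tip gap is the distance between the two tip points
- tweezers_mid (a point): The tweezers' origin, midway between the tips
- stand: Fixed grey block 62 x 70 x 34 mm (x, y, z) with a slot 14 x 42 mm, 30 mm deep, in which the tweezers stand. Origin at the centre of its underside; the slot is long along y. The tweezers' tips rest 4 mm above the table
- gauge: Fixed aluminium gap gauge: foot 80 x 90 mm, 20 mm high, with an upright plate 60 mm wide along y, 4 mm thick, its marked face 11 mm to -x of the origin, its top 52 mm above the table. That face bears two upright dark lines 12 mm apart along y, 6 mm either side of the middle. Origin on the table under the place where the middle of the tips belongs
- gauge_mid (a point): On top of the gauge's foot, midway between the tips' places; 11 mm in front (+x) of the mark plate. The tweezers' y axis should lie along the gauge's y axis, either way round
- shims: Fixed pack of steel shims on the gauge's foot in front of the mark plate, 18 mm along the gauge's x (from 8 mm behind to 10 mm in front of gauge_mid) and 56 mm along y. Its top is level and stands 2 to 14 mm above the foot (22 to 34 mm above the table). Origin on its top face under the tips' place
- switch_a: Bystander, to be left alone: black panel push switch with a low round head, 28 x 28 x 42 mm; origin at its underside
- switch_b: Bystander, to be left alone: black panel switch with a tall round head, 28 x 28 x 48 mm; origin at its underside
- switch_c: Bystander, to be left alone: black panel switch with a square head, 28 x 28 x 42 mm; origin at its underside
- connector: Bystander, to be left alone: grey connector block with a metal shell, 22 x 50 x 20 mm; origin at its underside
- screwdriver: Bystander, to be left alone: screwdriver 170 mm long; origin at its underside
- thread_lock: Bystander, to be left alone: small bottle, 36 mm across, 75 mm tall; origin at its underside
- collar: Bystander, to be left alone: steel ring 32 mm across, 10 mm high; origin at its underside

How it is judged (in metres and radians):
On the way, in this order (a step that is already met when the one before it is completed fails the run):
1. the tweezers are lifted out of the stand (height (world z) of tweezers_mid above 0.036 m and contact force between the fingers and tweezers above 2 N), for 0.1 s.
2. the open tips (gap over 18 mm) touch the shims, across the gauge (contact force between tweezers and shims above 0.4 N and distance between tip_l and tip_r above 0.018 m and horizontal distance between tweezers_mid and gauge_mid below 0.007 m and angle between the y axis of tweezers and the y axis of gauge, either way round below 0.2 rad and angle between tweezers's own z axis and vertical below 0.17 rad), for 0.1 s.
At the end, for the whole second after the job is handed in: the fingers hold the tweezers upright (within 10 degrees) across the gauge, within 7 mm of the middle of the marks and about 11 degrees of their line, tips within 4 mm of the shims' top and pressing with less than 15 N, the tip gap 12 mm +- 2.5 mm and steady (distance between tip_l and tip_r between 0.0095 and 0.0145 m and horizontal distance between tweezers_mid and gauge_mid below 0.007 m and angle between the y axis of tweezers and the y axis of gauge, either way round below 0.2 rad and angle between tweezers's own z axis and vertical below 0.17 rad and z of tip_l in the frame of shims between -0.003 and 0.004 m and z of tip_r in the frame of shims between -0.003 and 0.004 m and contact force between the fingers and tweezers above 5 N and contact force between tweezers and shims below 15 N and velocity of joint blade_l between -0.05 and 0.05 rad/s); the arm keeps its last pose, push and grip.
It fails at once if the tweezers are rammed onto the shims (over 35 N) (contact force between tweezers and shims above 35 N).
It fails at once if a bystander is knocked out of place (over 20 mm) (distance of any of switch_a, switch_b, switch_c, connector, screwdriver, thread_lock, collar from where it was at the start of the episode above 0.02 m).
It also fails if it takes over 45 s, if anything falls off the work surface, if the arm or the gripper's body presses on something with over 40 N, if the wrist force passes 120 N, or if a joint passes its speed limit or range.

ROBOT

A 6-joint arm with a two-finger parallel gripper is mounted at the origin on the work surface. World frame = base frame: x ahead of the robot, y to its left, z up, the work surface at z = 0. Lengths are in m, angles in degrees, forces in N, time in s.
With the tool pointing down it reaches from about 0.4 to 0.825 m from the base axis. Payload 7 kg.
Tool frame: the origin (TCP) lies midway between the tips of the shut fingers; the grasp point (between the pads) lies r.grip_depth behind it (r.grip_depth is the distance from the TCP to the grasp point, in m); z points along the fingers, y is the line along which they close (so a half turn about z gives the same grasp; the last joint's range is limited). The gripper opens to 88 mm and grips with 3 to 60 N. Pads are 19 mm wide; open, the fingers measure 130 mm over their backs; the gripper's body (78 mm by 193 mm) begins 47 mm behind the grasp point.
Start: joints at [83.199, 20.546, 0.682, 0, -70.136, -16.507], TCP at [0.267, 0.62, 0.227] pointing down, gripper open.
Joint ranges: [-176.03, 176.03], [-82.01, 121.73], [-58.28, 71.71], [-173.87, 95.51], [-174.79, -0.11], [-173.66, 173.66]. Speed limits (degrees/s): [136.94, 136.94, 172.46, 180, 180, 180].

INTERFACE

Orientations are given as [roll, pitch, yaw] about the fixed x, y, z axes, in that order (R = Rz(yaw) Ry(pitch) Rx(roll)).
In Python, from plant import r gives the robot as it stands.
- The arm moves only by the shell command python3 drive.py 'ROWS' [OPENING] [FORCE]. ROWS is a JSON list of rows, 1 to 12 of them, each of 6 numbers: dx, dy, dz in shares of 0.8 m (1.0 is 0.8 m), then a rotation vector rx, ry, rz in fractions of the full range, 1 being 180 degrees; each row is the pose to reach, as a shift and turn from the pose commanded when the command began, along the tool's axes at that moment; what a row does not reach only later rows make up. A row lasts 1/12 s, in which the tool goes at most 0.0417 m and 7.16 degrees, less where a joint would pass 70% of its speed; a pose out of reach is approached as far as the arm can. OPENING is the finger opening in m, set as the command begins (- or left out keeps the last). The fingers move at their own pace and stop on an object; FORCE is the grip in N (left out, the last holds). Time passes only in rows, so rows that do not move let the fingers close. It prints the time, the measured TCP pose, the force, the opening and the grip force at its end. A shift or turn number past 1, either way, is cut back to 1. Input that does not fit is refused with a message, and nothing moves.
- r.get_state(): the state, without advancing time (a new reading comes with each control period).
- r.capture(name): name is "scene" or "top"; returns a dict with "frame" (480x640x3 uint8, red, green, blue), "z_map" (480x640 float32, m along the optical axis (not along the pixel's ray), 0 where there is no reading), "fx", "fy", "cx", "cy" (pixels), "cam_to_world" (4x4, takes a point from camera to world coordinates). Camera axes: x right, y down, z forward; pixel columns grow to the right and rows downward; lengths in m; the calibration is good to about 2 mm. A picture is of the moment at which its call begins.
- r.close_job(): hands the job in; it is judged then, once.
The state is a dict: "time_s": time; "joints": joint angles; "qd": joint speeds; "joint_torque": joint torques, N m; "tcp_pos": TCP position; "eef_rot": TCP orientation; "contact_force": force on the tool from outside, world axes, zero at the start; "moment": the same for the moment, N m; "gripper_width": finger opening in m; "gripper_force": force on a finger pad.
Only numpy, scipy, OpenCV 4.12 (cv2) and the standard library are available. Lean on these libraries where they do the work, as an engineer would, in place of code of your own. Each camera call takes 0.05 s, during which the arm holds its last target. There are 200 camera calls.

## Working session

There is one attempt and no reset: what is moved stays moved. The work goes in short steps, Python scripts to look and compute and a shell command to move; the robot and the scene stay as the last step left them, time stands still between calls to the robot, and variables do not carry over. Pictures are saved under pics/ and viewed, at most 10 in all, crops included, and the job is handed in when it is done.

```bash
ls; mkdir -p pics
python3 - <<'E'
from plant import r
import cv2,numpy as np
print(r.get_state(), r.grip_depth)
for n in("scene","top"):
    c=r.capture(n); cv2.imwrite(f"pics/{n}0.png",c["frame"][...,::-1]); np.savez(f"pics/{n}0.npz",**c)
    print(n,c["fx"],c["cx"],c["cy"],np.round(c["cam_to_world"],3).tolist())
E
```

```text
drive.py
pics
plant.py
{'time_s': 0.0, 'joints': array([ 8.31981870e+01,  2.05913754e+01,  6.34860626e-01, -1.98630575e-02,
       -7.01347841e+01, -1.65074781e+01]), 'qd': array([-0.01232791, -0.02793587,  0.03333346,  0.01081552,  0.02085766,
        0.05030975]), 'joint_torque': array([ 4.29944259e-05, -5.82723427e+01,  2.93049020e+01,  6.99758381e+00,
        7.00752513e-03, -1.61427911e-04]), 'tcp_pos': array([0.26692217, 0.61946672, 0.22563241]), 'eef_rot': array([ 1.79907158e+02, -8.04123121e-03, -2.33160491e+01]), 'contact_force': array([0.25969109, 1.22607939, 0.34533897]), 'moment': array([ 0.00597765,  0.04142319, -0.02247838]), 'gripper_force': 0.0, 'gripper_width': 0.08739243898967211} 0.0188
scene 473.52817467657013 325.5855965011565 232.925957542384 [[-0.359, 0.709, -0.607, 0.995], [0.933, 0.27, -0.237, 0.181], [-0.004, -0.652, -0.758, 0.656], [0.0, 0.0, 0.0, 1.0]]
top 564.4313741466336 322.4833776900863 241.01315384260528 [[-0.008, -0.984, 0.179, 0.357], [-1.0, 0.011, 0.016, -0.016], [-0.018, -0.179, -0.984, 1.137], [0.0, 0.0, 0.0, 1.0]]
```

View pics/scene0.png

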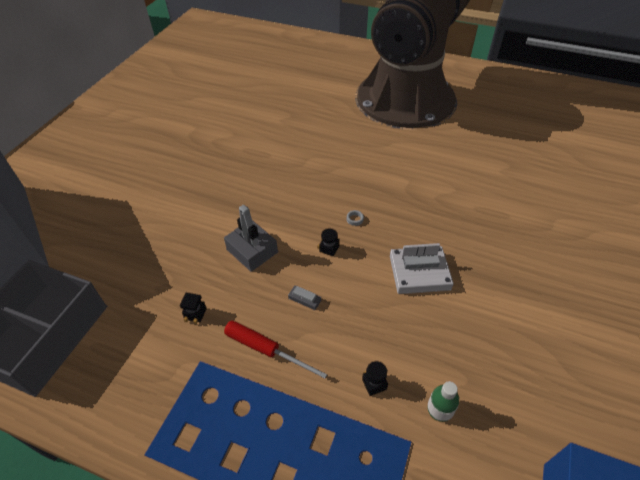

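View pics/top0.png

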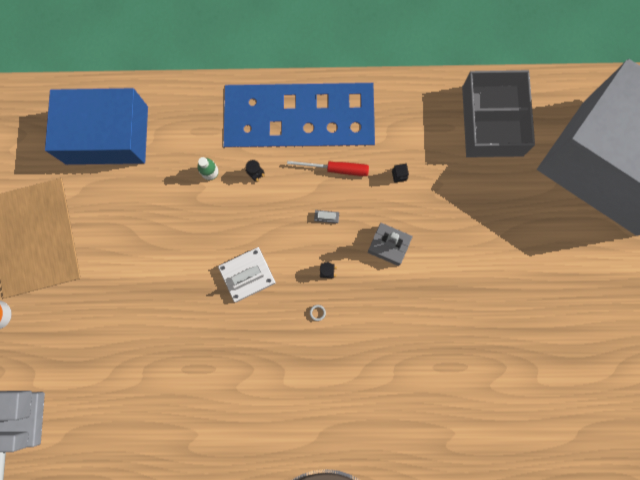

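Scene view: tweezers in stand at (250,240), gauge at (420,268). Top view: stand (390,244), gauge (247,274), with a switch between them at (327,270).

```bash
cat > h.py <<'E'
import numpy as np,cv2
def cloud(c):
    z=c["z_map"]; v,u=np.indices(z.shape)
    P=np.stack([(u-c["cx"])/c["fx"]*z,(v-c["cy"])/c["fy"]*z,z],-1)
    M=np.array(c["cam_to_world"]); W=P@M[:3,:3].T+M[:3,3]; W[z==0]=np.nan
    return W
def rect(p):
    (c,s,a)=cv2.minAreaRect((p*1000).astype(np.float32)); return np.round(c,1),np.round(s,1),round(a,1)
E
python3 - <<'E'
from h import *
C={n:np.load(f"pics/{n}0.npz") for n in("scene","top")}
W={n:cloud(C[n]) for n in C}
boxes={"scene":{"stand":(220,200,280,272),"gauge":(385,238,460,298)},"top":{"stand":(362,218,418,270),"gauge":(212,242,282,306)}}
tiles=[]
for n in W:
  for o,(a,b,c,d) in boxes[n].items():
    w=W[n][b:d,a:c].reshape(-1,3); z=w[:,2]
    print(n,o,"hist5mm",np.histogram(z,np.arange(-.005,.13,.005))[0])
    for lo,hi in((-.003,.003),(.015,.024),(.008,.06),(.024,.045),(.046,.056),(.029,.038),(.06,.12),(.097,.12)):
        m=(z>lo)&(z<hi)
        if m.sum()>8: print("  ",lo,hi,m.sum(),rect(w[m,:2]),"med",np.round(np.median(w[m],0),4))
    tiles.append(cv2.resize(C[n]["frame"][b:d,a:c,::-1],(400,300) ,interpolation=cv2.INTER_CUBIC))
cv2.imwrite("pics/t.png",np.vstack([np.hstack(tiles[:2]),np.hstack(tiles[2:])]))
E
```

```text
scene stand hist5mm [ 833 1648   83  103   99  101  117  629  245   17   12   29   36   34
   32   69   34   24   22   22   18   20   49   17    0    0]
   -0.003 0.003 2406 (array([ 521.2, -156.8]), array([181.1, 114.7]), 24.7) med [ 0.4992 -0.1565  0.0005]
   0.015 0.024 180 (array([ 555.8, -130.6]), array([70.2, 61.1]), 66.3) med [ 0.574  -0.1104  0.0194]
   0.008 0.06 1415 (array([ 554.9, -131.7]), array([72.9, 62.6]), 66.7) med [ 0.5652 -0.12    0.0337]
   0.024 0.045 1028 (array([ 554.5, -131.7]), array([72.4, 62.7]), 66.0) med [ 0.564  -0.1214  0.0341]
   0.046 0.056 47 (array([ 555.9, -131.3]), array([39.4, 13.3]), 70.1) med [ 0.5553 -0.1397  0.0527]
   0.029 0.038 882 (array([ 554.8, -131.7]), array([72.3, 61.9]), 65.3) med [ 0.564  -0.1229  0.0343]
   0.06 0.12 341 (array([ 555.1, -130.9]), array([38.8, 14.5]), 66.2) med [ 0.5569 -0.1257  0.0802]
   0.097 0.12 95 (array([ 554.4, -130.5]), array([17.1, 13. ]), 69.0) med [ 0.5569 -0.1287  0.1086]
scene gauge hist5mm [ 432 1535  119  121  428 1045   91  363  100   65   70  111    1    0
    0    0    0    0    0    0    0    0
[... 1503 characters left out ...]
   64  201   33   16   24   54    3    0
    0    0    0    0    0    0    0    0    0    0    0    0]
   -0.003 0.003 2188 (array([499.5, 157.7]), array([143.7, 129.9]), 89.7) med [ 5.077e-01  1.565e-01 -2.000e-04]
   0.015 0.024 1347 (array([494.9, 155.2]), array([80.5, 90.3]), 25.2) med [0.4994 0.155  0.0197]
   0.008 0.06 1814 (array([495. , 155.3]), array([81. , 90.4]), 25.5) med [0.4931 0.1536 0.0204]
   0.024 0.045 341 (array([495.1, 153.8]), array([71.3, 86.9]), 24.7) med [0.4893 0.1527 0.0319]
   0.046 0.056 77 (array([478.4, 147.7]), array([ 4.8, 59.7]), 25.1) med [0.4778 0.1501 0.051 ]
   0.029 0.038 260 (array([488.3, 151.1]), array([25.5, 58.3]), 25.4) med [0.49   0.1526 0.0324]
```

View pics/t.png

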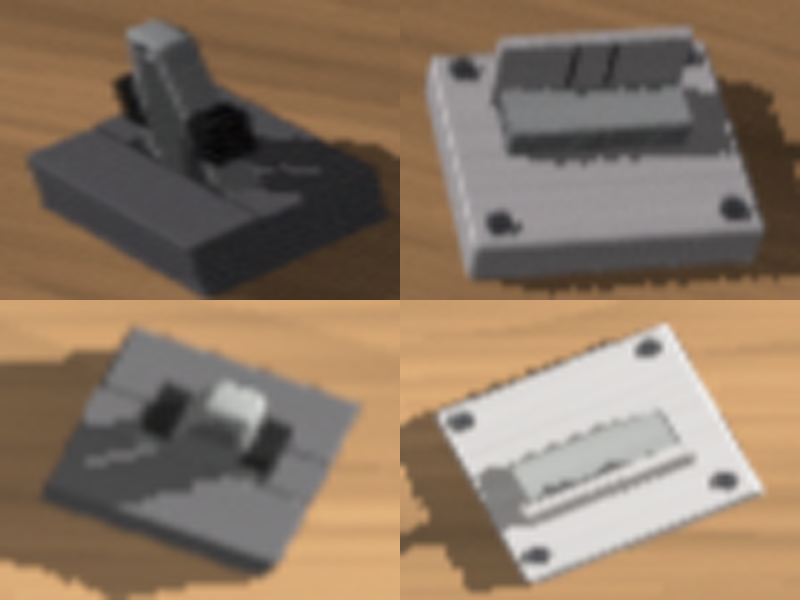

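Top row (scene crops): the tweezers' rests straddle the stand's slot, and the gauge shows its two marks above the shims at about scene px (417,251) and (424,251). Bottom row (top crops): the same axes, rests at about (386,240) and (401,246). The tweezers' line is at about 66° and the gauge x at about 25.5°.

```bash
cat > d.py <<'E'
import sys,numpy as np
from plant import r
from scipy.spatial.transform import Rotation as R
def delta(p,yaw):
    s=r.get_state(); T=R.from_euler("xyz",s["eef_rot"],degrees=True)
    G=R.from_euler("xyz",[180,0,yaw],degrees=True)
    print("t",round(s["time_s"],2),"now",s["tcp_pos"].round(4),s["eef_rot"].round(1),"d",T.inv().apply(np.array(p)-s["tcp_pos"]).round(4),(T.inv()*G).as_rotvec(degrees=True).round(1))
if __name__=="__main__": a=list(map(float,sys.argv[1:])); delta(a[:3],a[3])
E
python3 d.py .5535 -.1315 .15 -24
python3 - <<'E'
from h import *
for n in("scene","top"):
    c=np.load(f"pics/{n}0.npz"); W=cloud(c)
    g=np.array([.4923,.1544] if n=="scene" else [.4901,.1533]); x=np.array([np.cos(np.radians(25.5)),np.sin(np.radians(25.5))]); y=np.array([-x[1],x[0]])
    d=W[...,:2]-g; lx,ly=d@x,d@y; z=W[...,2]
    m=(abs(ly)<24)&(abs(ly)<.024)&(lx>-.004)&(lx<.007)&(z>.02)&(z<.045); print(n,"shim z",m.sum(),np.median(z[m]),z[m].std())
    if n=="scene":
        f=(z>.038)&(z<.049)&(abs(lx+.011)<.006)&(abs(ly)<.02)
        gr=c["frame"].mean(-1); thr=np.percentile(gr[f],14)
        print("dark ly",np.sort((ly[f&(gr<thr)]*1000).round(1)), "face lx",np.median(lx[f]))
E
```

```text
t 0.1 now [0.2669 0.6195 0.2257] [179.9  -0.  -23.3] d [0.5604 0.5761 0.0767] [ 0.1 -0.   0.7]
scene shim z 150 0.03356704472266836 0.0010271235869682412
dark ly [-7.3 -7.  -6.6 -6.2 -5.8 -4.9 -4.3 -4.   4.8  4.8  5.5  6.1  6.5  7.2
  7.3] face lx -0.011777176359010027
top shim z 133 0.03258655922951581 0.002121751817298096
```

The rows are not in the units I measure in: shifts go in shares of 0.8 m and turns go in shares of 180 degrees. I convert before sending: 0.29 m / 0.8 = 0.3625, 0.28 m / 0.8 = 0.35.

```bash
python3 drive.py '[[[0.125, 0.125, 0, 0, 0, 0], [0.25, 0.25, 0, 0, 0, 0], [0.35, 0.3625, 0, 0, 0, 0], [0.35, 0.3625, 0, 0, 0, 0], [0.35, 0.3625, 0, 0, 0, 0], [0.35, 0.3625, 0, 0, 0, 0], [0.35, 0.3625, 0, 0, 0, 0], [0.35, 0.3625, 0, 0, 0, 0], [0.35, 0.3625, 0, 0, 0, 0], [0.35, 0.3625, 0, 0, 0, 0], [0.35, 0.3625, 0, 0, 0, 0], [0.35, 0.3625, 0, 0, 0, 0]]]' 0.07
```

```text
refused: ROWS must be a list of rows, each a list of 6 numbers. Nothing was moved.
```

Refused on format, not on reach. It needs a list of rows, each a list of 6 numbers.

```bash
python3 drive.py '[[0.125, 0.125, 0, 0, 0, 0], [0.25, 0.25, 0, 0, 0, 0], [0.35, 0.3625, 0, 0, 0, 0], [0.35, 0.3625, 0, 0, 0, 0], [0.35, 0.3625, 0, 0, 0, 0], [0.35, 0.3625, 0, 0, 0, 0], [0.35, 0.3625, 0, 0, 0, 0], [0.35, 0.3625, 0, 0, 0, 0], [0.35, 0.3625, 0, 0, 0, 0], [0.35, 0.3625, 0, 0, 0, 0], [0.35, 0.3625, 0, 0, 0, 0], [0.35, 0.3625, 0, 0, 0, 0]]' 0.07; python3 d.py .5535 -.1315 .15 -24
```

```text
time_s: 1.1
tcp_pos: [0.4098, 0.2413, 0.2267]
eef_rot: [-180.0, 0.0, -23.5]
contact_force: [-0.5, 0.5, 0.3]
gripper_width: 0.0702
gripper_force: 0.0
t 1.1 now [0.4098 0.2413 0.2267] [-180.     0.   -23.5] d [0.2803 0.2848 0.0766] [-0.   0.   0.5]
```

Scaled: 0.285 m / 0.8 = 0.3563, 0.28 m / 0.8 = 0.35, 0.5 degrees / 180 = 0.0028.

```bash
python3 drive.py '[[0.35, 0.3563, 0.0625, 0, 0, 0.0028], [0.35, 0.3563, 0.0625, 0, 0, 0.0028], [0.35, 0.3563, 0.0625, 0, 0, 0.0028], [0.35, 0.3563, 0.0625, 0, 0, 0.0028], [0.35, 0.3563, 0.0625, 0, 0, 0.0028], [0.35, 0.3563, 0.0625, 0, 0, 0.0028], [0.35, 0.3563, 0.0625, 0, 0, 0.0028], [0.35, 0.3563, 0.0625, 0, 0, 0.0028], [0.35, 0.3563, 0.0625, 0, 0, 0.0028], [0.35, 0.3563, 0.0625, 0, 0, 0.0028], [0.35, 0.3563, 0.0625, 0, 0, 0.0028], [0.35, 0.3563, 0.0625, 0, 0, 0.0028]]'; python3 d.py .5535 -.1315 .048 -24
```

```text
time_s: 2.1
tcp_pos: [0.5541, -0.1304, 0.1752]
eef_rot: [179.9, 0.1, -23.9]
contact_force: [-0.5, 0.9, 0.1]
gripper_width: 0.0697
gripper_force: 0.0
t 2.1 now [ 0.5541 -0.1304  0.1752] [ 1.799e+02  1.000e-01 -2.390e+01] d [1.000e-04 1.100e-03 1.272e-01] [0.1 0.1 0.1]
```

Scaled: 0.127 m / 0.8 = 0.1588, 0.12 m / 0.8 = 0.15.

```bash
python3 drive.py '[[0, 0.0013, 0.0375, 0, 0, 0], [0, 0.0013, 0.075, 0, 0, 0], [0, 0.0013, 0.1063, 0, 0, 0], [0, 0.0013, 0.1313, 0, 0, 0], [0, 0.0013, 0.15, 0, 0, 0], [0, 0.0013, 0.1588, 0, 0, 0], [0, 0.0013, 0.1588, 0, 0, 0], [0, 0.0013, 0.1588, 0, 0, 0]]' 0.06
python3 - <<'E'
from plant import r
import cv2,numpy as np
t=[]
for n,(a,b,c,d) in(("scene",(200,170,300,270)),("top",(350,200,430,280))):
    f=r.capture(n)["frame"][b:d,a:c,::-1]; t.append(cv2.resize(f,(400,400),interpolation=cv2.INTER_CUBIC))
cv2.imwrite("pics/g1.png",np.hstack(t)); print(r.get_state()["tcp_pos"])
E
```

```text
time_s: 2.77
tcp_pos: [0.5539, -0.1297, 0.05]
eef_rot: [180.0, -0.0, -23.7]
contact_force: [0.3, -0.9, 0.4]
gripper_width: 0.0603
gripper_force: 0.0
[ 0.55444498 -0.13015453  0.05081586]
```

View pics/g1.png

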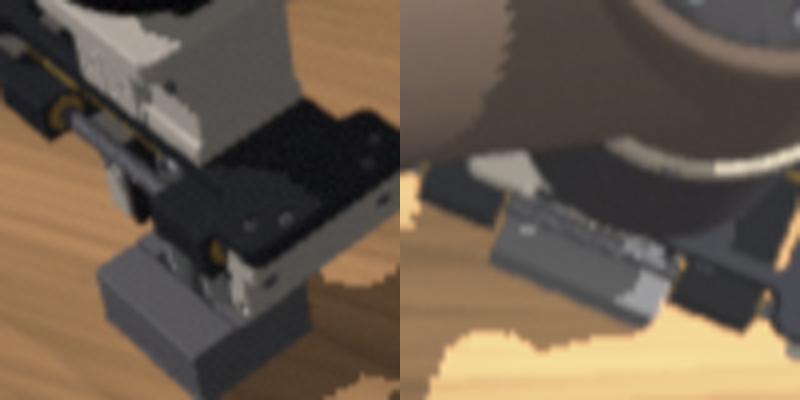

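The scene crop shows the fingers straddling the rests above the stand, at about crop (200,255). I'll close lightly (4 N, under the spring preload) first, to calibrate the open width.

Scaled: 0.002 m / 0.8 = 0.0025, 0.001 m / 0.8 = 0.0013.

```bash
python3 drive.py '[[0, 0.0013, 0.0025, 0, 0, 0], [0, 0.0013, 0.0025, 0, 0, 0], [0, 0.0013, 0.0025, 0, 0, 0], [0, 0.0013, 0.0025, 0, 0, 0], [0, 0.0013, 0.0025, 0, 0, 0], [0, 0.0013, 0.0025, 0, 0, 0], [0, 0.0013, 0.0025, 0, 0, 0], [0, 0.0013, 0.0025, 0, 0, 0], [0, 0.0013, 0.0025, 0, 0, 0], [0, 0.0013, 0.0025, 0, 0, 0]]' 0.02 4; python3 drive.py '[[0, 0, 0, 0, 0, 0], [0, 0, 0, 0, 0, 0], [0, 0, 0, 0, 0, 0]]'
```

```text
time_s: 3.7
tcp_pos: [0.5531, -0.1317, 0.0477]
eef_rot: [180.0, -0.0, -23.8]
contact_force: [-0.2, -1.0, 3.0]
gripper_width: 0.0385
gripper_force: 4.0
time_s: 3.95
tcp_pos: [0.5531, -0.1317, 0.0476]
eef_rot: [180.0, -0.0, -23.8]
contact_force: [-0.6, -2.6, 3.7]
gripper_width: 0.0378
gripper_force: 4.0
```

```bash
python3 drive.py '[[0, 0, 0, 0, 0, 0], [0, 0, 0, 0, 0, 0], [0, 0, 0, 0, 0, 0], [0, 0, 0, 0, 0, 0], [0, 0, 0, 0, 0, 0], [0, 0, 0, 0, 0, 0]]' 0.02 9; python3 d.py .5535 -.1315 .048 -24
```

```text
time_s: 4.45
tcp_pos: [0.5531, -0.1316, 0.0476]
eef_rot: [-180.0, -0.0, -23.8]
contact_force: [-0.5, -0.4, 2.9]
gripper_width: 0.0368
gripper_force: 9.0
t 4.45 now [ 0.5531 -0.1316  0.0476] [-180.    -0.   -23.8] d [ 0.0003 -0.0002 -0.0004] [-0.  -0.   0.2]
```

Scaled: -0.13 m / 0.8 = -0.1625, -0.12 m / 0.8 = -0.15.

```bash
python3 drive.py '[[0, 0, -0.0063, 0, 0, 0], [0, 0, -0.0188, 0, 0, 0], [0, 0, -0.0375, 0, 0, 0], [0, 0, -0.0625, 0, 0, 0], [0, 0, -0.0938, 0, 0, 0], [0, 0, -0.125, 0, 0, 0], [0, 0, -0.15, 0, 0, 0], [0, 0, -0.1625, 0, 0, 0], [0, 0, -0.1625, 0, 0, 0], [0, 0, -0.1625, 0, 0, 0]]'; python3 d.py .4912 .1538 .177 25.5
```

```text
time_s: 5.28
tcp_pos: [0.5528, -0.1314, 0.1775]
eef_rot: [-180.0, -0.0, -23.8]
contact_force: [0.4, 0.4, -1.7]
gripper_width: 0.037
gripper_force: 9.0
t 5.28 now [ 0.5528 -0.1314  0.1775] [-180.    -0.   -23.8] d [-0.1716 -0.236   0.0006] [ -0.   -0.  -49.3]
```

Scaled: -0.236 m / 0.8 = -0.295, -0.234 m / 0.8 = -0.2925, -49.3 degrees / 180 = -0.2739.

```bash
python3 drive.py '[[-0.01, -0.0138, 0, 0, 0, -0.0111], [-0.0263, -0.0375, 0, 0, 0, -0.0333], [-0.0475, -0.0663, 0, 0, 0, -0.0611], [-0.0713, -0.1, 0, 0, 0, -0.0944], [-0.0975, -0.135, 0, 0, 0, -0.1278], [-0.1238, -0.1713, 0, 0, 0, -0.1611], [-0.15, -0.2063, 0, 0, 0, -0.1944], [-0.1725, -0.2375, 0, 0, 0, -0.2222], [-0.1925, -0.265, 0, 0, 0, -0.2472], [-0.2063, -0.2838, 0, 0, 0, -0.2639], [-0.2125, -0.2925, 0, 0, 0, -0.2722], [-0.2144, -0.295, 0, 0, 0, -0.2739]]';python3 drive.py '[[0, 0, 0, 0, 0, 0], [0, 0, 0, 0, 0, 0], [0, 0, 0, 0, 0, 0]]';  python3 d.py .4912 .1538 .09 25.5;python3 - <<'E'
from plant import r
import cv2,numpy as np
t=[]
for n,(a,b,c,d) in(("scene",(370,170,470,270)),("top",(210,200,290,280))):
    q=r.capture(n); np.savez(f"pics/{n}2.npz",**q)
    f=q["frame"][b:d,a:c,::-1]; t.append(cv2.resize(f,(400,400),interpolation=cv2.INTER_CUBIC))
cv2.imwrite("pics/g2.png",np.hstack(t))
E
```

```text
time_s: 6.28
tcp_pos: [0.4904, 0.1544, 0.1761]
eef_rot: [180.0, 0.1, 25.6]
contact_force: [0.1, 0.2, -0.7]
gripper_width: 0.037
gripper_force: 9.0
time_s: 6.53
tcp_pos: [0.4914, 0.1525, 0.1772]
eef_rot: [180.0, 0.1, 25.4]
contact_force: [0.4, 0.3, -0.5]
gripper_width: 0.0367
gripper_force: 9.0
t 6.53 now [0.4914 0.1525 0.1772] [1.80e+02 1.00e-01 2.54e+01] d [ 0.0004 -0.0013  0.0872] [ 0.   0.1 -0.1]
```

View pics/g2.png

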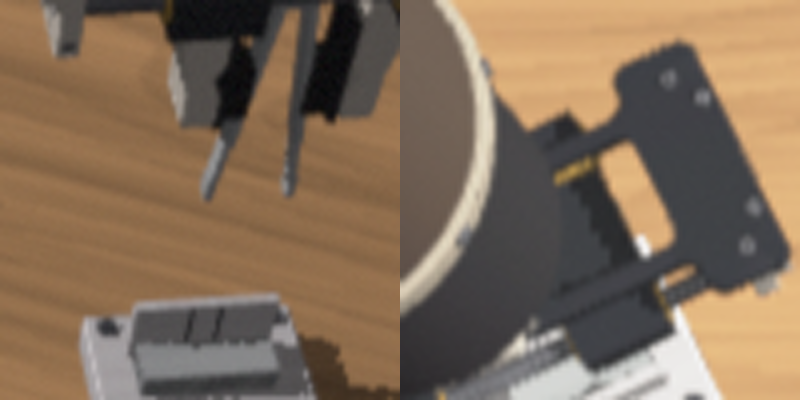

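The scene crop shows the tweezers held upright, tips open at crop (207,195) and (288,192) above the gauge. I'll measure the tips in the gauge frame, using the scene camera alone so its bias cancels.

```bash
cat > m.py <<'E'
from h import *
def meas(c,zlo,zhi,n=6):
    W=cloud(c); g=np.array([.4923,.1544]); a=np.radians(25.5); x=np.array([np.cos(a),np.sin(a)]); y=np.array([-x[1],x[0]])
    d=W[...,:2]-g; lx,ly,z=d@x,d@y,W[...,2]
    for lo in np.linspace(zlo,zhi,n)[:-1]:
        hi=lo+(zhi-zlo)/(n-1)
        for s in(-1,1):
            m=(z>lo)&(z<hi)&(abs(lx)<.02)&(s*ly>0)&(s*ly<.04)
            if m.sum()>2: print(round(lo,3),s,m.sum(),"lx",(lx[m].min()*1e3).round(1),(np.median(lx[m])*1e3).round(1),(lx[m].max()*1e3).round(1),"ly",(ly[m]*1e3).round(1).min(),(ly[m]*1e3).round(1).max(),"zmin",z[m].min().round(4))
if __name__=="__main__": meas(np.load("pics/scene2.npz"),.125,.175,6)
E
python3 m.py
```

```text
0.125 1 3 lx -1.7 2.6 3.4 ly 13.6 15.3 zmin 0.1339
0.135 -1 18 lx -2.9 2.9 4.9 ly -17.6 -14.6 zmin 0.1358
0.135 1 17 lx -4.4 2.5 4.2 ly 12.6 17.1 zmin 0.1354
0.145 -1 19 lx -4.0 3.3 4.2 ly -16.8 -12.8 zmin 0.1465
0.145 1 18 lx -4.3 3.6 4.6 ly 11.5 14.7 zmin 0.146
0.155 -1 19 lx -3.5 1.3 4.2 ly -15.7 -12.5 zmin 0.1551
0.155 1 15 lx -1.5 3.2 5.6 ly 10.8 13.8 zmin 0.1553
0.165 -1 25 lx -3.2 4.6 7.2 ly -14.5 -10.6 zmin 0.1651
0.165 1 22 lx -6.0 4.3 6.7 ly 9.9 13.1 zmin 0.1651
```

```bash
python3 drive.py '[[0, -0.0006, 0.015, 0, 0, 0], [0, -0.0013, 0.0375, 0, 0, 0], [0, -0.0013, 0.0625, 0, 0, 0], [0, -0.0013, 0.085, 0, 0, 0], [0, -0.0013, 0.1, 0, 0, 0], [0, -0.0013, 0.11, 0, 0, 0], [0, -0.0013, 0.1138, 0, 0, 0], [0, -0.0013, 0.1138, 0, 0, 0], [0, -0.0013, 0.1138, 0, 0, 0]]'; python3 d.py .4912 .1538 .076 25.5
```

```text
time_s: 7.38
tcp_pos: [0.4915, 0.1545, 0.0871]
eef_rot: [180.0, -0.0, 25.5]
contact_force: [-0.1, 0.3, -1.5]
gripper_width: 0.037
gripper_force: 9.0
t 7.38 now [0.4915 0.1545 0.0871] [180.   -0.   25.5] d [-0.0006  0.0005  0.0111] [ 0. -0. -0.]
```

Scaled: 0.005 m / 0.8 = 0.0063, 0.004 m / 0.8 = 0.005.

```bash
python3 drive.py '[[0, 0, 0.0013, 0, 0, 0], [0, 0, 0.0025, 0, 0, 0], [0, 0, 0.0038, 0, 0, 0], [0, 0, 0.005, 0, 0, 0], [0, 0, 0.0063, 0, 0, 0], [0, 0, 0.0063, 0, 0, 0]]'
```

```text
time_s: 7.88
tcp_pos: [0.4909, 0.1545, 0.0814]
eef_rot: [-180.0, 0.0, 25.5]
contact_force: [-0.2, 0.3, -0.7]
gripper_width: 0.0371
gripper_force: 9.0
```

Scaled: 0.0025 m / 0.8 = 0.0031, 0.002 m / 0.8 = 0.0025.

```bash
python3 drive.py '[[0, 0, 0.0006, 0, 0, 0], [0, 0, 0.0013, 0, 0, 0], [0, 0, 0.0019, 0, 0, 0], [0, 0, 0.0025, 0, 0, 0], [0, 0, 0.0031, 0, 0, 0], [0, 0, 0.0031, 0, 0, 0]]';python3 drive.py '[[0, 0, 0.0006, 0, 0, 0], [0, 0, 0.0013, 0, 0, 0], [0, 0, 0.0013, 0, 0, 0], [0, 0, 0.0013, 0, 0, 0]]'
```

```text
time_s: 8.38
tcp_pos: [0.491, 0.1544, 0.0789]
eef_rot: [180.0, 0.0, 25.5]
contact_force: [0.8, 0.5, -1.0]
gripper_width: 0.0369
gripper_force: 9.0
time_s: 8.72
tcp_pos: [0.491, 0.1544, 0.078]
eef_rot: [180.0, 0.0, 25.5]
contact_force: [0.1, -0.4, -0.4]
gripper_width: 0.0369
gripper_force: 9.0
```

Scaled: 0.001 m / 0.8 = 0.0013, 0.0005 m / 0.8 = 0.0006.

```bash
for i in 1 ; do python3 drive.py '[[0, 0, 0.0006, 0, 0, 0], [0, 0, 0.0013, 0, 0, 0], [0, 0, 0.0013, 0, 0, 0], [0, 0, 0.0013, 0, 0, 0]]'; done
```

```text
time_s: 9.05
tcp_pos: [0.491, 0.1544, 0.077]
eef_rot: [-180.0, 0.0, 25.5]
contact_force: [0.5, -0.1, -1.3]
gripper_width: 0.0373
gripper_force: 9.0
```

Scaled: 0.001 m / 0.8 = 0.0013, 0.0005 m / 0.8 = 0.0006.

```bash
python3 drive.py '[[0, 0, 0.0006, 0, 0, 0], [0, 0, 0.0013, 0, 0, 0], [0, 0, 0.0013, 0, 0, 0], [0, 0, 0.0013, 0, 0, 0]]'
```

```text
time_s: 9.38
tcp_pos: [0.4912, 0.1545, 0.0763]
eef_rot: [180.0, -0.0, 25.5]
contact_force: [-0.9, 0.1, 3.0]
gripper_width: 0.0368
gripper_force: 9.0
```

Scaled: 0.0005 m / 0.8 = 0.0006.

```bash
python3 drive.py '[[0, 0, 0.0006, 0, 0, 0], [0, 0, 0.0006, 0, 0, 0], [0, 0, 0.0006, 0, 0, 0], [0, 0, 0.0006, 0, 0, 0]]'
```

```text
time_s: 9.72
tcp_pos: [0.4915, 0.1547, 0.0762]
eef_rot: [180.0, -0.1, 25.5]
contact_force: [-1.4, -1.1, 5.7]
gripper_width: 0.0371
gripper_force: 9.0
```

Contact is felt (about 6 N) with the tips wide open. Now I'll ease up about 1 mm and squeeze in stages.

Scaled: -0.0012 m / 0.8 = -0.0015, -0.001 m / 0.8 = -0.0013.

```bash
python3 drive.py '[[0, 0, -0.0006, 0, 0, 0], [0, 0, -0.0013, 0, 0, 0], [0, 0, -0.0015, 0, 0, 0], [0, 0, -0.0015, 0, 0, 0]]'; python3 drive.py '[[0, 0, 0, 0, 0, 0], [0, 0, 0, 0, 0, 0], [0, 0, 0, 0, 0, 0], [0, 0, 0, 0, 0, 0], [0, 0, 0, 0, 0, 0], [0, 0, 0, 0, 0, 0]]' 0.02 14
```

```text
time_s: 10.05
tcp_pos: [0.4907, 0.1543, 0.0765]
eef_rot: [-180.0, 0.0, 25.5]
contact_force: [-0.7, -0.1, -1.2]
gripper_width: 0.0373
gripper_force: 9.0
time_s: 10.55
tcp_pos: [0.491, 0.1545, 0.0768]
eef_rot: [-180.0, 0.0, 25.5]
contact_force: [-0.6, 0.1, -1.5]
gripper_width: 0.0348
gripper_force: 14.0
```

```bash
python3 drive.py '[[0, 0, 0, 0, 0, 0], [0, 0, 0, 0, 0, 0], [0, 0, 0, 0, 0, 0], [0, 0, 0, 0, 0, 0], [0, 0, 0, 0, 0, 0], [0, 0, 0, 0, 0, 0]]' 0.02 17
python3 - <<'E'
from plant import r
import cv2,numpy as np
from m import meas
q=r.capture("scene"); np.savez("pics/scene3.npz",**q)
f=q["frame"][190:290,370:470,::-1]; cv2.imwrite("pics/g3.png",cv2.resize(f,(600,600),interpolation=cv2.INTER_CUBIC))
meas(q,.03,.08,6)
E
```

```text
time_s: 11.05
tcp_pos: [0.491, 0.1545, 0.0768]
eef_rot: [-180.0, -0.0, 25.5]
contact_force: [-0.2, 0.6, -0.4]
gripper_width: 0.0334
gripper_force: 17.0
0.03 -1 215 lx -14.8 -1.2 11.1 ly -30.2 -0.1 zmin 0.03
0.03 1 215 lx -13.3 -1.4 11.5 ly 0.1 29.1 zmin 0.03
0.04 -1 69 lx -13.8 -11.6 5.0 ly -30.3 -6.3 zmin 0.0404
0.04 1 61 lx -14.0 -11.8 5.5 ly 2.2 30.3 zmin 0.04
0.05 -1 42 lx -16.2 -11.7 4.4 ly -29.9 -4.8 zmin 0.05
0.05 1 38 lx -15.4 -11.6 4.9 ly 3.0 27.9 zmin 0.0504
0.06 -1 14 lx -3.1 3.7 5.6 ly -9.2 -5.3 zmin 0.0606
0.06 1 13 lx -2.8 2.4 6.0 ly 9.1 11.6 zmin 0.0605
0.07 -1 14 lx 2.6 6.1 9.6 ly -20.5 -5.0 zmin 0.0701
0.07 1 20 lx -5.2 4.9 9.8 ly 8.4 21.7 zmin 0.0701
```

View pics/g3.png

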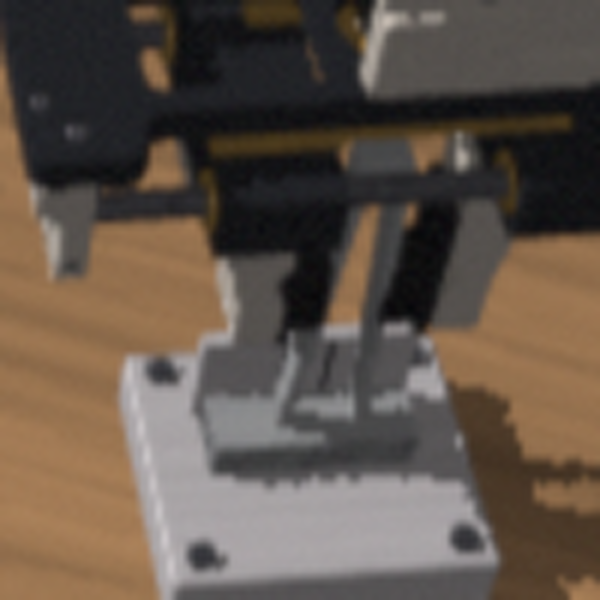

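The scene crop shows the tips at crop (283,418) and (362,415), over the shims and flanking the marks, with a gap of about 17 mm. The force and width readings fit a lever of about 35 mm (the grip is slightly above the rests' middle), so 12 mm needs about 20.5 N and 31.7 mm width.

```bash
python3 drive.py '[[0, 0, 0, 0, 0, 0], [0, 0, 0, 0, 0, 0], [0, 0, 0, 0, 0, 0], [0, 0, 0, 0, 0, 0], [0, 0, 0, 0, 0, 0], [0, 0, 0, 0, 0, 0]]' 0.02 20.5
python3 - <<'E'
from plant import r
import cv2,numpy as np
from h import *
fs=[]
for i in range(6): q=r.capture("scene"); fs.append(q["frame"].astype(float))
f=np.mean(fs,0); np.savez("pics/scene4.npz",**q)
g=f[225:275,395:445,::-1].astype(np.uint8)
g=cv2.resize(g,(600,600),interpolation=cv2.INTER_CUBIC)
# predicted tip corners for gap 9.5/12/14.5 projected in the scene camera (scene-biased gauge frame), front edge lx=+3.5
M=np.linalg.inv(q["cam_to_world"]); a=np.radians(25.5); x=np.array([np.cos(a),np.sin(a),0]); y=np.array([-x[1],x[0],0]); o=np.array([.4923,.1544,.0337])
def pr(p): c=M[:3,:3]@p+M[:3,3]; return c[0]/c[2]*q["fx"]+q["cx"],c[1]/c[2]*q["fy"]+q["cy"]
for gap in(9.5,12,14.5,17): print(gap,[tuple(np.round((np.array(pr(o+s*(gap/2+t)*1e-3*y+.0035*x))-[395,225])*12,0)) for s in(-1,1) for t in(0,3)])
cv2.imwrite("pics/g4.png",g); s=r.get_state(); print(s["gripper_width"],s["tcp_pos"],s["contact_force"])
E
```

```text
time_s: 11.6
tcp_pos: [0.491, 0.1545, 0.0768]
eef_rot: [180.0, -0.0, 25.5]
contact_force: [-0.1, 0.7, -0.5]
gripper_width: 0.0316
gripper_force: 20.5
9.5 [(np.float64(286.0), np.float64(423.0)), (np.float64(265.0), np.float64(424.0)), (np.float64(355.0), np.float64(418.0)), (np.float64(376.0), np.float64(417.0))]
12 [(np.float64(277.0), np.float64(423.0)), (np.float64(256.0), np.float64(425.0)), (np.float64(364.0), np.float64(418.0)), (np.float64(385.0), np.float64(416.0))]
14.5 [(np.float64(268.0), np.float64(424.0)), (np.float64(247.0), np.float64(425.0)), (np.float64(373.0), np.float64(417.0)), (np.float64(394.0), np.float64(416.0))]
17 [(np.float64(259.0), np.float64(425.0)), (np.float64(238.0), np.float64(426.0)), (np.float64(382.0), np.float64(417.0)), (np.float64(403.0), np.float64(415.0))]
0.03189518708990116 [0.49097673 0.15446294 0.0767543 ] [-0.58452386  0.25396432 -0.84071323]
```

View pics/g4.png

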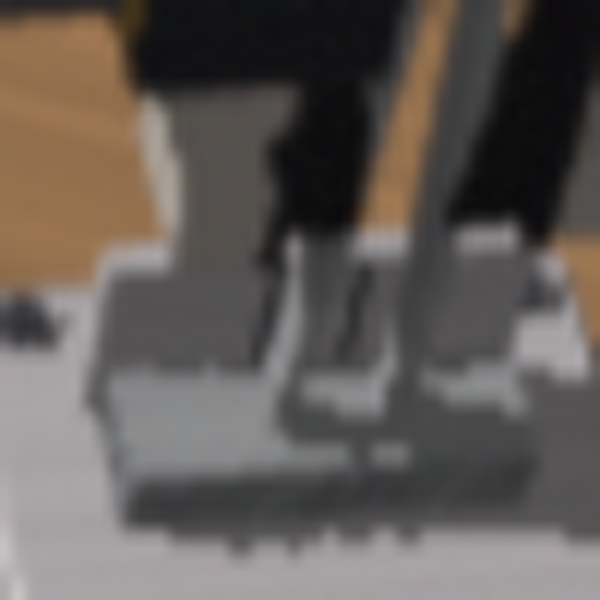

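The tips sit on the shims at about crop (286,420) and (402,415). Their inner edges are about 90 px apart, where 12 mm projects to 87 px, so the gap is about 12.5 mm. The middle is about 2 mm towards gauge +y, so I'll nudge it back and add 0.4 N.

Scaled: 0.002 m / 0.8 = 0.0025, 0.0014 m / 0.8 = 0.0018.

```bash
python3 drive.py '[[0, 0.0009, 0, 0, 0, 0], [0, 0.0018, 0, 0, 0, 0], [0, 0.0025, 0, 0, 0, 0], [0, 0.0025, 0, 0, 0, 0], [0, 0.0025, 0, 0, 0, 0], [0, 0.0025, 0, 0, 0, 0], [0, 0.0025, 0, 0, 0, 0], [0, 0.0025, 0, 0, 0, 0]]' 0.02 20.9
python3 - <<'E'
from plant import r
import cv2,numpy as np
q=[r.capture("scene") for i in range(6)]
f=np.mean([a["frame"].astype(float) for a in q],0); g=f[225:275,395:445,::-1].astype(np.uint8)
cv2.imwrite("pics/g5.png",cv2.resize(g,(600,600),interpolation=cv2.INTER_NEAREST))
from m import meas
meas(q[-1],.036,.066,4)
s=r.get_state(); print(s["gripper_width"],s["tcp_pos"],s["contact_force"])
E
```

```text
time_s: 12.57
tcp_pos: [0.4918, 0.1527, 0.0767]
eef_rot: [180.0, 0.0, 25.5]
contact_force: [-0.4, 0.1, -0.3]
gripper_width: 0.0312
gripper_force: 20.9
0.036 -1 64 lx -15.4 -11.8 5.1 ly -29.8 -5.8 zmin 0.036
0.036 1 71 lx -13.6 -11.5 5.3 ly 0.9 29.3 zmin 0.0361
0.046 -1 62 lx -15.5 -11.6 5.0 ly -30.3 -4.9 zmin 0.0461
0.046 1 50 lx -15.5 -11.7 5.9 ly 2.1 29.9 zmin 0.0473
0.056 -1 14 lx -12.7 1.7 4.9 ly -29.2 -6.7 zmin 0.0561
0.056 1 15 lx -4.5 2.8 6.3 ly 5.3 8.3 zmin 0.0564
0.031182887391198035 [0.49185312 0.15266042 0.07676845] [-0.21954828  0.15040595 -1.22629788]
```

View pics/g5.png

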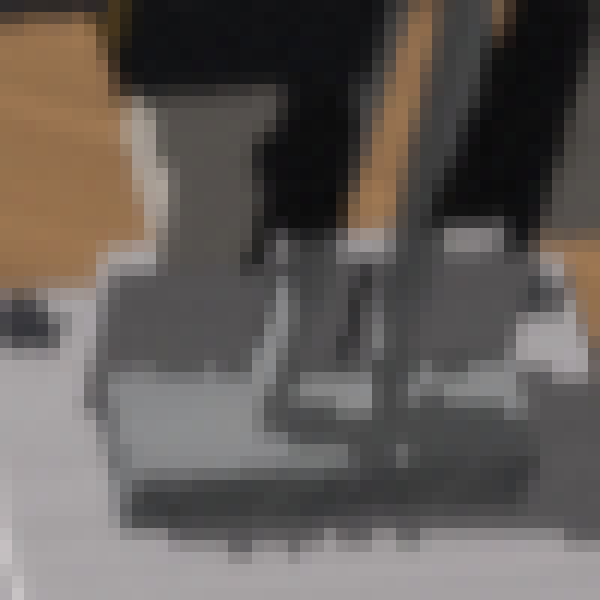

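The tips are at crop (277,420) and (390,415), about 12 mm apart, within 2 mm of the middle and steady at the shims. Handing in.

```bash
python3 -c "
from plant import r
print(r.close_job())"
```

```text
the job is handed in; nothing more can be done
None
```

The tweezers are held upright at the gauge, tips down at the shims and about 2 mm off the middle of the marks, with a steady gap of about 12 mm (camera 12.0–12.4 mm, grip readings 10.7–11.6 mm); the job is handed in, but no verdict came back.

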